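Tare the workshop scale with the mixing tray on it

TASK

Draw the blue mixing tray out from under the low shelf and set it down gently, open side up, flat in the cradle of the bench scale. Then, with the tray resting there, turn the dial by its knob until the red zero mark stands at the orange pointer, and let go. Leave the bottle, the jar and the tin standing where they are.

Things in the scene. Friction and masses are not known exactly. Their poses are not given: they have to be found in the camera images.
- tray_center (a point): centre, half-way up, of the loose blue open tray: 150 long (its x) x 52 wide (y) x 40 high, walls 4, 0.17 to 0.35 kg, alike end for end. At first on the bench, mostly under the low shelf. The cradle leaves room for fingers only at the middle of its length: once drawn out, put it down on the bench and take it again across its middle
- tray_end (a point): middle of the tray's outer end (75 from its centre, towards the tray's -x), half-way up. At first 40 to 48 of the tray's length sticks out of the shelf here, and only here can it be taken, fingers across the 52 width. The tray slides out along its own -x; drawn 115 or more it is clear of the shelf
- riser_front (a point): middle of the front edge of the low wooden shelf, at bench level. Fixed. x points into the shelf, y along the edge. Board 130 deep, 220 long, underside 55 and top 67 above the bench, on end legs 16 thick; strips of moulding lie on it from 74 behind the front edge, up to 105 above the bench
- pan_center (a point): centre of the upper face of the scale's steel pan, 63 above the bench when empty. x runs along the cradle (the tray lies along it, either way round), y across, z up. The pan is on a spring: it sinks 6 to 11 mm under the tray (14 at most), which turns the pointer. Fixed scale; housing 200 (along x) x 255, 40 high
- cradle_rim (a point): centre of the cradle at the height of its wall tops, 45 above the pan and moving with it. Walls 3 thick stand on the pan: end walls with inner faces at x = +-81, and four corner side walls with inner faces at y = +-32, reaching from |x| = 42 to 82. The middle 84 mm of both long sides is open, for the fingers
- knob_grip (a point): on the dial's vertical axis, at the height to grip the knob, 72 above the bench. The knob is a black upright bar 44 long (this point's x) x 16 wide (y), top 14 above this point; its round foot (42 across) is 16 below, the white dial (104 across) 24 below. It turns with the dial. The dial lies 140 from the pan centre, to -y of it
- zero_mark (a point): tip of the red zero mark on the rim of the white dial, 52 from the dial's axis, in the direction of the bar's -x. It turns with the dial
- pointer_tip (a point): inner tip of the orange pointer, which runs in the black ring round the dial, 52 from the dial's axis. With the pan empty it stands towards -x of the pan; the tray's weight turns it clockwise from above by 0.8 to 1.6 rad. With the zero mark at it, the two tips coincide
- dial (a joint): angle of dial and knob, rad, grows anticlockwise from above, stops at -3.5 and 3.5; 0 has the zero mark towards -x of the pan. Light friction (0.06 N m); stays where left. At first 0 to 1.25, so the zeroing turn is 0.8 to 2.85 rad clockwise
- bottle_center (a point): centre of a yellow glue bottle, 56 across, 160 high, standing on the bench; to be left alone
- jar_center (a point): centre of an amber glass jar, 60 across, 100 high, standing on the bench; to be left alone
- tin_center (a point): centre of a tin with a red label, 52 across, 70 high, standing on the bench beside the tray's outer end; to be left alone
Things that resemble listed ones, but are neither listed nor needed, are in the scene too. Of the things shaped like the part that bears tray_center, the blue one is meant.

How it is judged:
By the outcome, as a careful person would: the job done as asked, in the order asked, and still so for the second after the job is handed in, with the robot touching nothing.
It also fails if it takes over 67 s, if anything falls off the work surface, if the arm or the gripper's body presses on something with over 40 N, if the wrist force passes 120 N, or if a joint passes its speed limit or range.

ROBOT

A 6-joint arm with a two-finger parallel gripper is mounted at the origin on the work surface. World frame = base frame: x ahead of the robot, y to its left, z up, the work surface at z = 0. Lengths are in m, angles in rad, forces in N, time in s.
With the tool pointing down it reaches from about 0.35 to 0.875 m from the base axis. Payload 4.2 kg.
Tool frame: the origin (TCP) lies midway between the tips of the shut fingers; the grasp point (between the pads) lies 19 mm behind it (arm.pinch_z is the z of the grasp point in the tool frame, in m); z points along the fingers, y is the direction in which the jaws open and shut (so a half turn about z gives the same grasp; the last joint's range is limited). The gripper opens to 85 mm and grips with 20 to 120 N. Pads are 22 mm wide; open, the fingers measure 114 mm over their backs; the gripper's body (76 mm by 85 mm) begins 54 mm behind the grasp point. The pads swing forward as they close: fully open they stand 13 mm farther back than shut.
Start: joints at [-0.937, 0.385, 0.008, 0, -1.194, -0.259], TCP at [0.229, -0.582, 0.231] pointing down, gripper open.
Joint ranges: [-3.14, 3.14], [-1.21, 2.06], [-1.07, 1.41], [-3.16, 2.05], [-2.99, -0.16], [-3.1, 3.1]. Speed limits (rad/s): [2.79, 2.79, 3.14, 3.14, 3.14, 3.14].

INTERFACE

Orientations are given as a unit quaternion [w, x, y, z].
In Python, from workcell import arm gives the robot as it stands.
- The arm moves only by the tool servo_tool, never from a script. Its arguments are lists of equal length, an entry for each row: "offset": the shift along the tool's x, y, z in cm, a list of three; "rot": the turn, a rotation vector about the tool's x, y, z in rad, a list of three. In form: {"offset": [[x, y, z], ...], "rot": [[wx, wy, wz], ...]}. A call has 1 to 12 rows; each row shifts and turns the commanded pose from where the row before left it, along the tool's axes as they then stand; what a row does not reach is not made up. A row lasts 1/12 s, in which the tool goes at most 41.7 mm and 7.16 degrees, less where a joint would pass 70% of its speed; a pose out of reach is approached as far as the arm can. A call is refused whole if a number of a shift passes 4.17 or a number of a turn 0.125, either way. A call with a gripper value outside its range is refused whole. "grip" is the closure, from 0 (fully open) to 1 (shut), set as the call begins (left out, the last holds). The fingers move at their own pace and stop on an object; "grip_force" is the grip in N (left out, the last holds). Time passes only in rows, so rows that do not move let the fingers close. It gives the time, the measured TCP pose, the force and the opening at its end, in the units of the state.
- arm.sense(): the state, without advancing time (a new reading comes with each control period).
- arm.read_camera(name): name is "scene" or "side" or "wrist"; returns a dict with "img" (400x640x3 uint8, red, green, blue), "camera_matrix" (3x3 intrinsics, pixels), "k1" (the pictures are not rectified: a ray, as slopes to the right and down, at radius r is drawn at 1 + k1 r^2 times it, then the intrinsics apply), "R" (3x3) and "t" (3): a world point X has camera coordinates R X + t. Camera axes: x right, y down, z forward; pixel columns grow to the right and rows downward; lengths in m; the calibration is good to about 2 mm. A picture is of the moment at which its call begins. There is no depth.
- arm.finish_job(): hands the job in, once; it reports no verdict.
Trained networks look in a picture, given as the dict that the camera call returned (one of the last four; its "shot" number tells which), for a name from the list of things; names that differ only in an ending like _2 or _b are one class to them, and where a whole thing is asked for, a point or a joint stands for the part that bears it (a point fixed in the world has none). Each returns a list of dicts, best first, with "conf" (0 to 1); they miss things now and then, are a little off and sometimes report something else, mostly with a low value. They report only what shows in the picture. A call takes as long as a camera call. They do not tell look-alikes from the thing itself.
- arm.find_in(thing, picture): "at" ([column, row] as shares, 0 to 1, of the picture: columns of its width, rows of its height, amid what is visible of it).
The state is a dict: "clock": time; "joint_positions": joint angles; "qd": joint speeds; "joint_efforts": joint torques, N m; "eef_pos": TCP position; "orientation": TCP orientation; "contact_force": force on the tool from outside, world axes, zero at the start; "torque": the same for the moment, N m; "gripper_width": finger opening in m.
Only numpy, scipy, OpenCV 4.12 (cv2) and the standard library are available. Lean on these libraries where they do the work, as an engineer would, in place of code of your own. Each camera call takes 0.05 s, during which the arm holds its last target. There are 200 camera calls.

## Working session

There is one attempt and no reset: what is moved stays moved. The work goes in short steps, Python scripts to look and compute and a tool call to move; the robot and the scene stay as the last step left them, time stands still between calls to the robot, and variables do not carry over. Pictures are saved under pics/ and viewed, about 8 in all and at most 12, crops included, and the job is handed in when it is done.

Besides the shell and the picture viewer there is one more tool, called after "Emit:" as name(argument=value, ...) on one line, values as JSON. servo_tool: Moves the arm, as the interface text tells. Its arguments: {"type":"object","properties":{"offset":{"type":"array","items":{"type":"array","items":{"type":"number"}}},"rot":{"type":"array","items":{"type":"array","items":{"type":"number"}}},"grip":{"type":"number"},"grip_force":{"type":"number"}},"required":["offset","rot"]}

```bash
ls; mkdir -p pics
cat > h.py <<'E'
import numpy as np, cv2
from workcell import arm
from scipy.spatial.transform import Rotation as Ro
def save(p,name,crop=None,s=1):
    im=p["img"][:,:,::-1]
    if crop: x0,y0,x1,y1=crop; im=im[y0:y1,x0:x1]
    cv2.imwrite("pics/"+name,cv2.resize(im,None,fx=s,fy=s,interpolation=cv2.INTER_CUBIC))
def dist(p): return np.array([p["k1"],0,0,0,0],float)
def ray(p,px):
    u=cv2.undistortPoints(np.array([[px]],float),np.array(p["camera_matrix"],float),dist(p))[0,0]
    R=np.array(p["R"]);t=np.array(p["t"])
    return -R.T@t, R.T@np.array([u[0],u[1],1])
def atz(p,px,z):
    c,d=ray(p,px); return c+d*(z-c[2])/d[2]
def proj(p,X):
    q,_=cv2.projectPoints(np.array(X,float).reshape(-1,1,3),cv2.Rodrigues(np.array(p["R"],float))[0],np.array(p["t"],float),np.array(p["camera_matrix"],float),dist(p))
    return q[:,0]
def find(n,p,k=3):
    return [(round(d["conf"],2),(np.array(d["at"])*[640,400]).round(1)) for d in arm.find_in(n,p)[:k]]
def tri(p1,a,p2,b):
    c1,d1=ray(p1,a);c2,d2=ray(p2,b)
    s=np.linalg.lstsq(np.c_[d1,-d2],c2-c1,rcond=None)[0]
    A=c1+s[0]*d1;B=c2+s[1]*d2
    return (A+B)/2,np.linalg.norm(A-B)
E
python3 - <<'E'
from h import *
P={n:arm.read_camera(n) for n in("scene","side","wrist")}
for n in P:
    save(P[n],n+"0.png",s=1.25); print(n,np.round(-np.array(P[n]["R"]).T@P[n]["t"],3),P[n]["k1"])
for th in "tray_center tray_end riser_front pan_center cradle_rim knob_grip zero_mark pointer_tip bottle_center jar_center tin_center".split():
    for n in P: print(th,n,find(th,P[n]))
print(arm.sense())
E
```

```text
pics
scene [ 1.227 -0.135  0.919] -0.07591896531998953
side [0.199 0.543 0.745] -0.05876624727886326
wrist [ 0.154 -0.61   0.373] -0.011033576025809738
tray_center scene [(0.81, array([486.5, 203. ])), (0.61, array([413.8, 147.1])), (0.58, array([389.9, 197.1]))]
tray_center side [(0.96, array([162.7, 311.7])), (0.71, array([283.5, 355.3])), (0.68, array([258. , 254.4]))]
tray_center wrist []
tray_end scene [(0.89, array([416.4, 149.2])), (0.75, array([386.7, 198.9])), (0.71, array([484.4, 202.8]))]
tray_end side [(0.97, array([160.6, 317.7])), (0.89, array([279.4, 353.7])), (0.58, array([259. , 253.3]))]
tray_end wrist []
riser_front scene [(0.72, array([402.4, 222.6]))]
riser_front side [(0.76, array([223.4, 229.7]))]
riser_front wrist []
pan_center scene [(0.67, array([201.1, 233.9])), (0.33, array([274.8, 191.7]))]
pan_center side [(0.84, array([366.3, 127.6]))]
pan_center wrist []
cradle_rim scene [(0.95, array([200.9, 231.2]))]
cradle_rim side [(0.97, array([365.5, 134.4])), (0.28, array([259.5, 253.5]))]
cradle_rim wrist []
knob_grip scene [(0.94, array([143.3, 255.8])), (0.67
[... 687 characters left out ...]
]
{'clock': 1.8, 'joint_positions': array([-9.37434036e-01,  3.84725249e-01,  7.89929677e-03,  1.62291036e-05,
       -1.19399894e+00, -2.58601891e-01]), 'qd': array([-0.00128491,  0.00015054, -0.00189397,  0.00076708,  0.0007886 ,
        0.00015438]), 'joint_efforts': array([ 1.00765275e-03, -3.92078018e+01,  1.88619357e+01,  4.19048354e+00,
       -2.93577441e-04, -1.41444563e-06]), 'eef_pos': array([ 0.22879594, -0.58159812,  0.23129896]), 'orientation': array([-1.29671554e-05, -1.86288528e-01,  9.82495081e-01,  9.62931850e-06]), 'contact_force': array([-0.65427118, -0.1254275 , -0.52813005]), 'torque': array([ 0.00466744, -0.0472722 , -0.03775605]), 'gripper_width': 0.08570974165302805}
```

View pics/scene0.png

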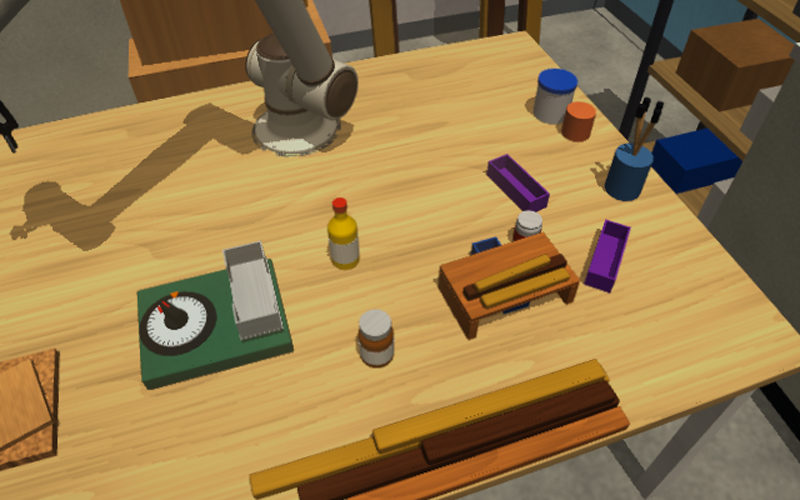

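View pics/side0.png

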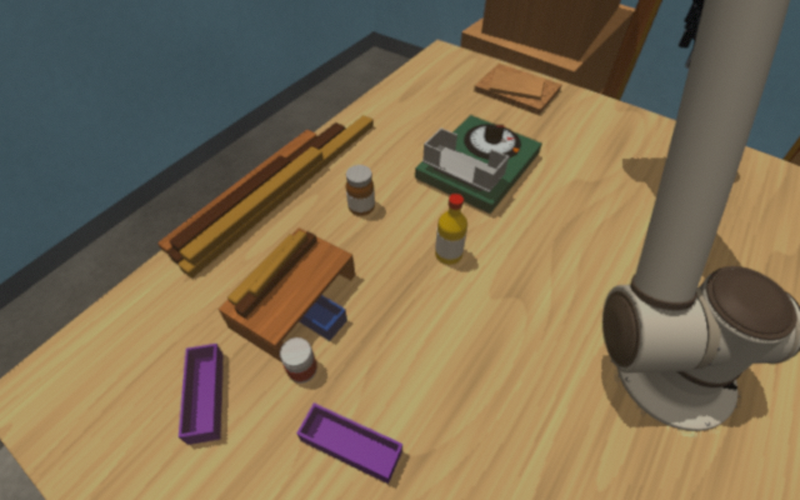

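Run:
```python
from h import *
s=arm.read_camera("scene");d=arm.read_camera("side")
print("tray end z.04",atz(s,(388,198),.03),atz(d,(259,254),.03))
print("tri",tri(s,(388,198),d,(259,254)))
print("rim",tri(s,(201,231),d,(365.5,134.4)))
print("knob",tri(s,(143.3,255.8),d,(396,111.9)))
print("bottle",tri(s,(273.3,192),d,(360.5,188)))
print("jar",tri(s,(300.8,272),d,(289,151)))
print("tin",tri(s,(422.5,182.8),d,(238,287)))
def c(p,x0,y0,x1,y1,k): return cv2.resize(p["img"][y0:y1,x0:x1,::-1],None,fx=k,fy=k,interpolation=cv2.INTER_CUBIC)
A=c(s,340,160,480,285,4);B=c(d,170,170,310,310,4)
# 2x2: shelf s|shelf d ; scale s| scale d
t1=c(s,345,160,475,280,3);t2=c(d,170,180,300,300,3)
b1=c(s,105,185,235,310,3)[:375];b2=c(d,325,85,455,180,3)
W=np.zeros((740,784,3),np.uint8)
W=np.zeros((600,790,3),np.uint8)
t1=c(s,345,175,475,275,3);t2=c(d,170,185,300,285,3);b1=c(s,105,190,235,290,3);b2=c(d,325,85,455,185,3)
W[:300,:390]=t1;W[:300,400:]=t2;W[300:,:390]=b1;W[300:,400:]=b2
cv2.imwrite("pics/crops.png",W)
np.savez("cal.npz",**{n+k:np.array(p[k]) for n,p in(("s",s),("d",d)) for k in("camera_matrix","k1","R","t")})
```

```text
tray end z.04 [0.53436359 0.26940506 0.03      ] [0.5456342  0.27338003 0.03      ]
tri (array([0.54084057, 0.27111347, 0.03473643]), np.float64(0.009502452858708783))
rim (array([ 0.53143973, -0.1727115 ,  0.07016981]), np.float64(0.020297931575484006))
knob (array([ 0.52464175, -0.31899001,  0.04576199]), np.float64(0.010399749768149785))
bottle (array([0.45114311, 0.00373016, 0.05959603]), np.float64(0.0008042285431086706))
jar (array([ 0.67953874, -0.00174034,  0.05045935]), np.float64(0.008581102116973584))
tin (array([0.52475276, 0.36379302, 0.0427817 ]), np.float64(0.003672656219382693))
```

View pics/crops.png

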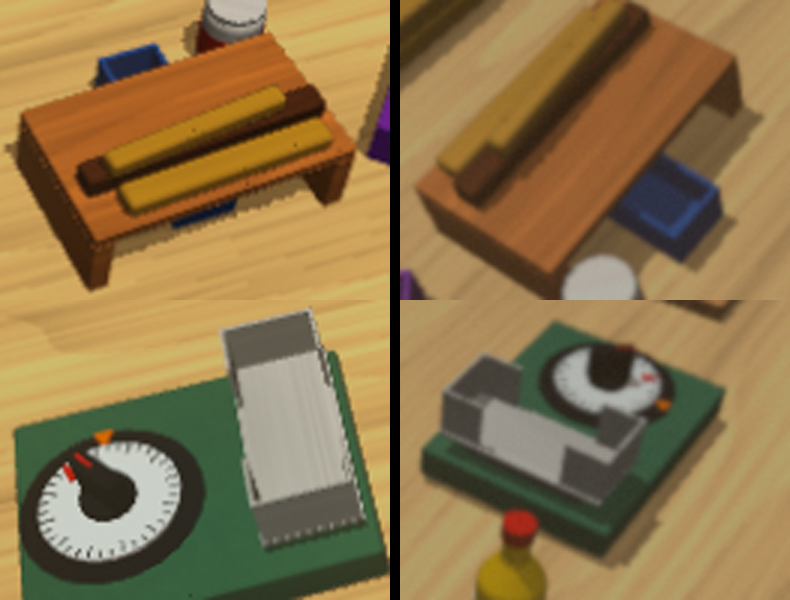

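```bash
cat >> h.py <<'E'
def cal():
    z=np.load("cal.npz"); return [{k:z[n+k] for k in("camera_matrix","k1","R","t")} for n in "sd"]
def mv(target,yaw=None):
    "offset (cm, tool axes) and tool-z turn to reach world TCP target, tool x heading yaw (mod pi), tool down"
    st=arm.sense();q=st["orientation"];R=Ro.from_quat(np.r_[q[1:],q[0]]).as_matrix()
    print("clk",round(st["clock"],2),"tcp",st["eef_pos"].round(4),"tilt",np.arccos(-R[2,2]).round(4),"yaw",np.arctan2(R[1,0],R[0,0]).round(4),"F",st["contact_force"].round(1),"w",st["gripper_width"].round(4),"j",st["joint_positions"].round(2))
    if yaw is not None:
        c=np.array([np.cos(yaw),np.sin(yaw),0]);z=np.array([0,0,-1.])
        d=[Ro.from_matrix(R.T@np.c_[s*c,np.cross(z,s*c),z]).as_rotvec() for s in(1,-1)]
        print("rotvecs",d[0].round(3),d[1].round(3))
    off=R.T@(np.array(target)-st["eef_pos"])*100
    print("offset cm",off.round(2))
E
python3 - <<'E'
from h import *
s,d=cal()
S=lambda x,y:(x/3+345,y/3+175); D=lambda x,y:((x-400)/3+170,y/3+185)
S2=lambda x,y:(x/3+105,(y-300)/3+190); D2=lambda x,y:((x-400)/3+325,(y-300)/3+85)
def show(n,a,b,z): print(n,atz(s,a,z).round(4),atz(d,b,z).round(4),"tri",tri(s,a,d,b)[0].round(4),tri(s,a,d,b)[1].round(4))
show("tray lowy",S(98,58),D(720,190),.04)
show("tray hiy",S(157,46),D(683,230),.04)
show("shelf lowy",S(22,112),D(735,55),.067)
show("shelf hiy",S(267,36),D(553,272),.067)
show("shelf back lowy",S(92,240),D(735,55),.067)
show("shelf back hiy",S(354,152),D(417,187),.067)
# cradle top corners: scene near(+x) ... far end
show("cr far L(-y)",S2(222,330),D2(600,405),.108)
show("cr far R(+y)",S2(313,310),D2(642,420),.108)
show("cr near R",S2(358,487),D2(445,400),.108)
show("cr near L",S2(262,505),D2(488,356),.108)
show("house",S2(15,430),D2(722,388),.04)
show("house",S2(335,352),D2(603,530),.04)
show("house",S2(386,556),D2(425,455),.04)
show("ptr",S2(104,433),D2(663,405),.048)
show("zero",S2(68,474),D2(642,378),.048)
print("dial c",atz(s,S2(110,505),.048))
# zero tip ambiguous
E
```

```text
tray lowy [0.5231 0.2458 0.04  ] [0.5184 0.2437 0.04  ] tri [0.5204 0.2448 0.0383] 0.0044
tray hiy [0.5265 0.2968 0.04  ] [0.5191 0.2849 0.04  ] tri [0.5227 0.2909 0.0405] 0.014
shelf lowy [0.5771 0.1577 0.067 ] [0.5732 0.1543 0.067 ] tri [0.5748 0.1561 0.0662] 0.0049
shelf hiy [0.5665 0.3716 0.067 ] [0.5574 0.3703 0.067 ] tri [0.5615 0.3716 0.0625] 0.006
shelf back lowy [0.7034 0.1622 0.067 ] [0.5732 0.1543 0.067 ] tri [0.6335 0.153  0.0013] 0.0864
shelf back hiy [0.6935 0.3789 0.067 ] [0.6841 0.3794 0.067 ] tri [0.6893 0.3799 0.0618] 0.0045
cr far L(-y) [ 0.4501 -0.2109  0.108 ] [ 0.4879 -0.211   0.108 ] tri [ 0.4772 -0.2024  0.1259] 0.0191
cr far R(+y) [ 0.4523 -0.1423  0.108 ] [ 0.4482 -0.2141  0.108 ] tri [ 0.4478 -0.1574  0.1301] 0.0479
cr near R [ 0.6237 -0.1417  0.108 ] [ 0.6038 -0.1376  0.108 ] tri [ 0.612  -0.1447  0.097 ] 0.0081
cr near L [ 0.6176 -0.2066  0.108 ] [ 0.606  -0.2143  0.108 ] tri [ 0.6097 -0.2112  0.1044] 0.0117
house [ 0.436  -0.3853  0.04  ] [ 0.4315 -0.3862  0.04  ] tri [ 0.4327 -0.387   0.0379] 0.0028
house [ 0.4379 -0.1341  0.04  ] [ 0.4358 -0.14    0.04  ] tri [ 0.4364 -0.1359  0.0412] 0.0051
house [ 0.6385 -0.1352  0.04  ] [ 0.6185 -0.1316  0.04  ] tri [ 0.627  -0.1383  0.0281] 0.0086
ptr [ 0.4682 -0.3171  0.048 ] [ 0.4651 -0.3177  0.048 ] tri [ 0.466  -0.3182  0.0465] 0.002
zero [ 0.4988 -0.3465  0.048 ] [ 0.5006 -0.3438  0.048 ] tri [ 0.5002 -0.3454  0.0481] 0.0026
dial c [ 0.53720055 -0.31868829  0.048     ]
```

Run:
```python
from h import *
mv([.49,.265,.231],0.045)
p=arm.read_camera("wrist"); q=arm.sense()
print(np.array(p["R"]).round(3))
```

```text
Traceback (most recent call last):
  File "h.py", line 30, in mv
    print("clk",round(st["clock"],2),"tcp",st["eef_pos"].round(4),"tilt",np.arccos(-R[2,2]).round(4),"yaw",np.arctan2(R[1,0],R[0,0]).round(4),"F",st["contact_force"].round(1),"w",st["gripper_width"].round(4),"j",st["joint_positions"].round(2))
                                                                                                                                                                                   ^^^^^^^^^^^^^^^^^^^^^^^^^
AttributeError: 'float' object has no attribute 'round'
```

```bash
sed -i 's/st\["gripper_width"\].round(4)/round(st["gripper_width"],4)/' h.py
python3 - <<'E'
from h import *
mv([.49,.265,.231],0.045)
p=arm.read_camera("wrist"); q=arm.sense()
print(np.array(p["R"]).round(3))
E
```

```text
clk 1.9 tcp [ 0.2288 -0.5816  0.2313] tilt 0.0 yaw -2.7668 F [ 0.8 -0.9  0.7] w 0.0856 j [-0.94  0.38  0.01 -0.   -1.19 -0.26]
rotvecs [-0.     0.    -2.812] [0.   0.   0.33]
offset cm [-5.530e+01  6.922e+01  3.000e-02]
[[-0.366  0.93  -0.001]
 [ 0.885  0.349  0.31 ]
 [ 0.289  0.113 -0.951]]
```

Emit:
servo_tool(offset=[[0, 0, 0], [0, 0, 0], [0, 0, 0], [-1.36, 3.79, 0], [-1.36, 3.79, 0], [-1.36, 3.79, 0], [-1.36, 3.79, 0], [-1.36, 3.79, 0], [-1.36, 3.79, 0], [-1.36, 3.79, 0], [-1.36, 3.79, 0]], rot=[[0, 0, 0.11], [0, 0, 0.11], [0, 0, 0.11], [0, 0, 0], [0, 0, 0], [0, 0, 0], [0, 0, 0], [0, 0, 0], [0, 0, 0], [0, 0, 0], [0, 0, 0]], grip=0.1)

```text
clock: 2.87
eef_pos: [0.324, -0.2721, 0.2316]
orientation: [0.0, -0.022, 1.0, -0.0]
contact_force: [1.1, -0.2, -0.3]
gripper_width: 0.0768
```

Emit:
servo_tool(offset=[[-1.36, 3.79, 0], [-1.36, 3.79, 0], [-1.36, 3.79, 0], [-1.36, 3.79, 0], [-1.36, 3.79, 0], [-1.36, 3.79, 0], [-1.36, 3.79, 0], [-1.36, 3.79, 0], [-1.36, 3.79, 0], [-1.36, 3.79, 0], [-1.36, 3.79, 0], [-1.36, 3.79, 0]], rot=[[0, 0, 0], [0, 0, 0], [0, 0, 0], [0, 0, 0], [0, 0, 0], [0, 0, 0], [0, 0, 0], [0, 0, 0], [0, 0, 0], [0, 0, 0], [0, 0, 0], [0, 0, 0]])

```text
clock: 3.87
eef_pos: [0.4667, 0.19, 0.2316]
orientation: [0.0, -0.023, 1.0, 0.0]
contact_force: [1.3, -0.8, -0.4]
gripper_width: 0.0768
```

Emit:
servo_tool(offset=[[-1.36, 3.79, 0], [-1.36, 3.79, 0], [0, 0, 0], [0, 0, 0], [0, 0, 0]], rot=[[0, 0, 0], [0, 0, 0], [0, 0, 0], [0, 0, 0], [0, 0, 0]])

```text
clock: 4.28
eef_pos: [0.4901, 0.2646, 0.2309]
orientation: [-0.0, -0.023, 1.0, -0.0]
contact_force: [-0.3, -0.2, -0.7]
gripper_width: 0.0767
```

Run:
```python
from h import *
p=arm.read_camera("wrist"); np.savez("w1.npz",**{k:np.array(p[k]) for k in("camera_matrix","k1","R","t")})
cv2.imwrite("pics/w1raw.png",p["img"][:,:,::-1])
save(p,"w1.png",s=1.25)
mv([.535,.27,.006],.045)
```

```text
clk 4.33 tcp [0.49   0.2641 0.2312] tilt 0.0007 yaw -3.0971 F [-0.5  0.  -0.4] w 0.0769 j [ 0.79  0.27 -0.16 -0.   -1.14 -2.31]
rotvecs [-1.000e-03  1.000e-03  3.141e+00] [-0.    -0.001 -0.001]
offset cm [-4.53  0.4  22.52]
```

View pics/w1.png

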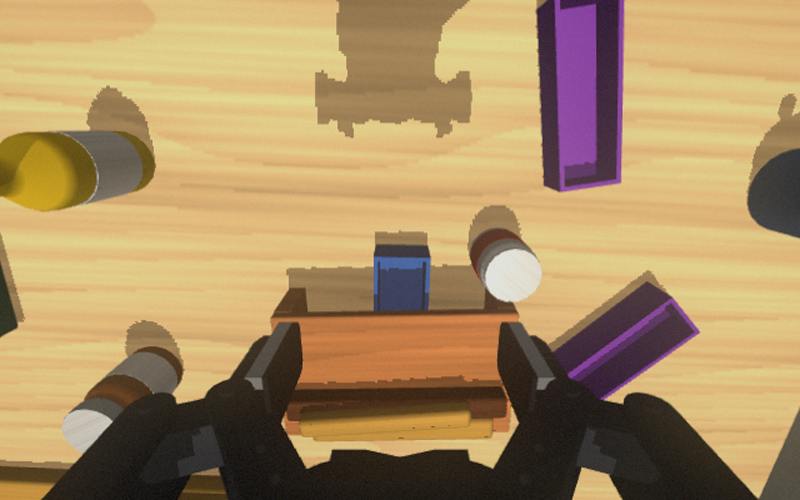

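Run:
```python
from h import *
z=np.load("w1.npz");p={k:z[k] for k in z}
f=lambda x,y,h: print((x,y),atz(p,(x/1.25,y/1.25),h).round(4))
f(375,257,.04);f(430,257,.04);f(376,309,.04);f(428,310,.04)
f(272,317,.067);f(518,311,.067); f(511,275,.07)
```

```text
(375, 257) [0.5224 0.2438 0.04  ]
(430, 257) [0.5201 0.2937 0.04  ]
(376, 309) [0.5744 0.2461 0.04  ]
(428, 310) [0.5731 0.2955 0.04  ]
(272, 317) [0.5731 0.1562 0.067 ]
(518, 311) [0.5572 0.3713 0.067 ]
(511, 275) [0.5229 0.3597 0.07  ]
```

Emit:
servo_tool(offset=[[-2.2, 0.2, 0], [-2.1, 0.2, 3.2], [0, 0, 3.6], [0, 0, 3.6], [0, 0, 3.4], [0, 0, 3], [0, 0, 2.2], [0, 0, 1.8], [0, 0, 1.4], [0, 0, 0]], rot=[[0, 0, 0], [0, 0, 0], [0, 0, 0], [0, 0, 0], [0, 0, 0], [0, 0, 0], [0, 0, 0], [0, 0, 0], [0, 0, 0], [0, 0, 0]])

```text
clock: 5.17
eef_pos: [0.5318, 0.268, 0.0075]
orientation: [-0.002, -0.021, 1.0, -0.001]
contact_force: [0.4, -1.8, 0.0]
gripper_width: 0.0769
```

Emit:
servo_tool(offset=[[0, 0, 0], [0, 0, 0], [0, 0, 0], [0, 0, 0], [0, 0, 0], [0, 0, 0]], rot=[[0, 0, 0], [0, 0, 0], [0, 0, 0], [0, 0, 0], [0, 0, 0], [0, 0, 0]], grip=1, grip_force=30)

```text
clock: 5.67
eef_pos: [0.5338, 0.2709, 0.0108]
orientation: [0.001, -0.022, 1.0, 0.0]
contact_force: [0.5, -2.1, 5.9]
gripper_width: 0.0519
```

```bash
python3 -c "
from h import *
mv([.533-.125,.2695-.0056,.0075],.045)"
```

```text
clk 5.67 tcp [0.5338 0.2709 0.0108] tilt 0.0019 yaw -3.0967 F [ 0.5 -2.1  5.9] w 0.0519 j [ 0.74  0.58 -0.31  0.   -0.69 -2.27]
rotvecs [ 3.000e-03 -1.000e-03  3.141e+00] [ 0.001  0.002 -0.   ]
offset cm [12.6  -0.13  0.31]
```

Emit:
servo_tool(offset=[[0, 0, -0.4], [0, 0, 0], [0.8, 0, 0], [1.5, 0, 0], [1.7, 0, 0], [1.7, 0, 0], [1.7, 0, 0], [1.7, 0, 0], [1.7, 0, 0], [1.7, 0, 0], [1.0, 0, 0], [0, 0, 0]], rot=[[0, 0, 0], [0, 0, 0], [0, 0, 0], [0, 0, 0], [0, 0, 0], [0, 0, 0], [0, 0, 0], [0, 0, 0], [0, 0, 0], [0, 0, 0], [0, 0, 0], [0, 0, 0]])

```text
clock: 6.67
eef_pos: [0.3958, 0.2636, 0.0131]
orientation: [-0.001, -0.023, 1.0, -0.001]
contact_force: [-0.2, -0.8, -1.8]
gripper_width: 0.0515
```

Emit:
servo_tool(offset=[[0, 0, 0.2], [0, 0, 0.1], [0, 0, 0]], rot=[[0, 0, 0], [0, 0, 0], [0, 0, 0]])

```text
clock: 6.92
eef_pos: [0.3989, 0.2653, 0.0108]
orientation: [0.0, -0.022, 1.0, 0.0]
contact_force: [-3.4, 0.9, 4.1]
gripper_width: 0.0518
```

Run:
```python
from h import *
mv([.533-.125,.2695-.0056,.0075],.045)
s=arm.read_camera("scene");d=arm.read_camera("side")
a=s["img"][130:260,320:480,::-1];b=d["img"][180:310,180:340,::-1]
cv2.imwrite("pics/drawn.png",cv2.resize(np.hstack([a,b]),None,fx=2.5,fy=2.5,interpolation=cv2.INTER_CUBIC))
```

```text
clk 6.92 tcp [0.3989 0.2653 0.0108] tilt 0.0008 yaw -3.0966 F [-3.4  0.9  4.1] w 0.0518 j [ 0.93  0.44 -0.61  0.   -0.53 -2.45]
rotvecs [ 1.000e-03 -1.000e-03  3.142e+00] [ 0.001  0.001 -0.   ]
offset cm [-0.91 -0.18  0.33]
```

View pics/drawn.png

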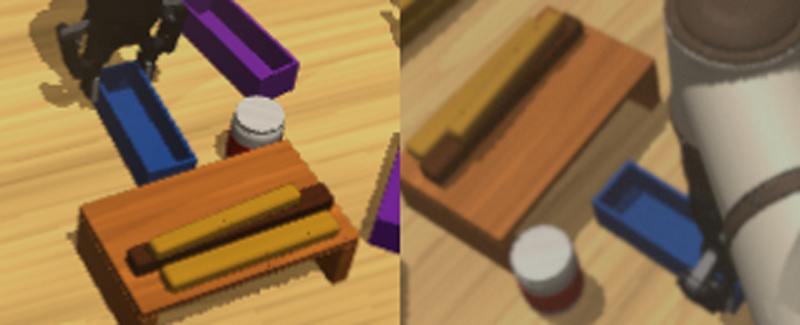

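Emit:
servo_tool(offset=[[0, 0, 0], [0, 0, 0], [0, 0, 0], [0, 0, 0], [0, 0, 0], [-0.9, 0, 0], [-1.5, 0, 0], [-1.5, 0, 0], [-1.4, 0, 0], [-0.9, 0, 0], [0, 0, 0], [0, 0, 0]], rot=[[0, 0, 0], [0, 0, 0], [0, 0, 0], [0, 0, 0], [0, 0, 0], [0, 0, 0], [0, 0, 0], [0, 0, 0], [0, 0, 0], [0, 0, 0], [0, 0, 0], [0, 0, 0]], grip=0.1)

```text
clock: 8.02
eef_pos: [0.4604, 0.2671, 0.01]
orientation: [-0.0, -0.022, 1.0, -0.0]
contact_force: [-0.7, 1.0, -0.1]
gripper_width: 0.0772
```

Run:
```python
from h import *
mv([.461,.268,.0105],.045)
d=arm.read_camera("side");w=arm.read_camera("wrist");
a=d["img"][180:340,180:340,::-1];b=w["img"][150:310,200:440,::-1]
cv2.imwrite("pics/mid.png",cv2.resize(np.hstack([a,b]),None,fx=2,fy=2,interpolation=cv2.INTER_CUBIC))
np.savez("w2.npz",**{k:np.array(w[k]) for k in("camera_matrix","k1","R","t")})
```

```text
clk 8.02 tcp [0.4604 0.2671 0.01  ] tilt 0.0006 yaw -3.0979 F [-0.7  1.  -0.1] w 0.0772 j [ 0.83  0.5  -0.47 -0.   -0.6  -2.36]
rotvecs [-1.00e-03  0.00e+00  3.14e+00] [-0.    -0.001 -0.001]
offset cm [-0.07  0.09 -0.05]
```

View pics/mid.png

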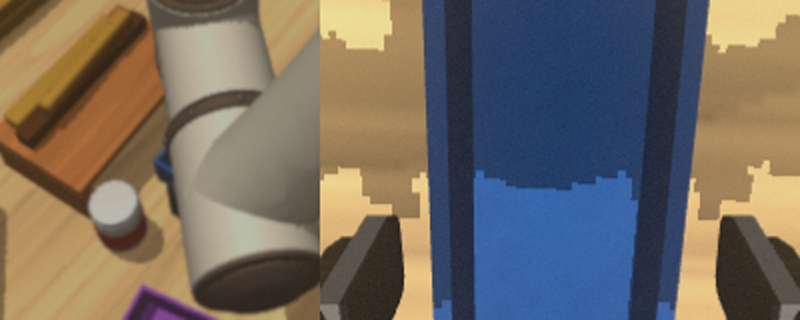

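Emit:
servo_tool(offset=[[0, 0, -3], [0, 0, -4], [0, 0, -4], [0, 0, -4], [0, 0, -4], [0, 0, -4], [0.4, -3.9, -0.3], [0.4, -3.9, -0.3], [0.4, -3.9, -0.3], [0.4, -3.9, -0.3], [0.4, -3.9, -0.3], [0.4, -3.9, -0.3]], rot=[[0, 0, 0], [0, 0, 0], [0, 0, 0], [0, 0, 0], [0, 0, 0], [0, 0, 0], [0, 0, 0], [0, 0, 0], [0, 0, 0], [0, 0, 0], [0, 0, 0], [0, 0, 0]])

```text
clock: 9.12
eef_pos: [0.4452, 0.0311, 0.2584]
orientation: [-0.0, -0.023, 1.0, 0.0]
contact_force: [0.7, 0.2, -0.2]
gripper_width: 0.0766
```

Emit:
servo_tool(offset=[[0.4, -3.9, -0.3], [0.4, -3.9, -0.3], [0.4, -3.9, -0.3], [0.4, -3.9, -0.3], [0.4, -3.9, -0.3], [0.4, -3.9, -0.3], [0.4, -3.9, -0.3], [0, 0, 0], [0, 0, 0], [0, 0, 0]], rot=[[0, 0, 0], [0, 0, 0], [0, 0, 0], [0, 0, 0], [0, 0, 0], [0, 0, 0], [0, 0, 0], [0, 0, 0], [0, 0, 0], [0, 0, 0]])

```text
clock: 9.95
eef_pos: [0.4303, -0.2409, 0.2789]
orientation: [-0.0, -0.022, 1.0, 0.0]
contact_force: [0.3, 0.2, -0.2]
gripper_width: 0.0766
```

Run:
```python
from h import *
w=arm.read_camera("wrist");s=arm.read_camera("scene")
np.savez("w3.npz",**{k:np.array(w[k]) for k in("camera_matrix","k1","R","t")})
save(w,"scale_w.png",s=1.25)
cv2.imwrite("pics/s3raw.png",s["img"][:,:,::-1]);cv2.imwrite("pics/w3raw.png",w["img"][:,:,::-1])
mv([.461,.268,.0105],.045)
```

```text
clk 10.05 tcp [ 0.4308 -0.2402  0.2792] tilt 0.0005 yaw -3.0949 F [-0.3 -0.2 -0.2] w 0.077 j [-0.18  0.12 -0.22 -0.   -1.22 -1.35]
rotvecs [ 0.00e+00  1.00e-03 -3.14e+00] [ 0.    -0.     0.002]
offset cm [-5.4  50.61 26.89]
```

View pics/scale_w.png

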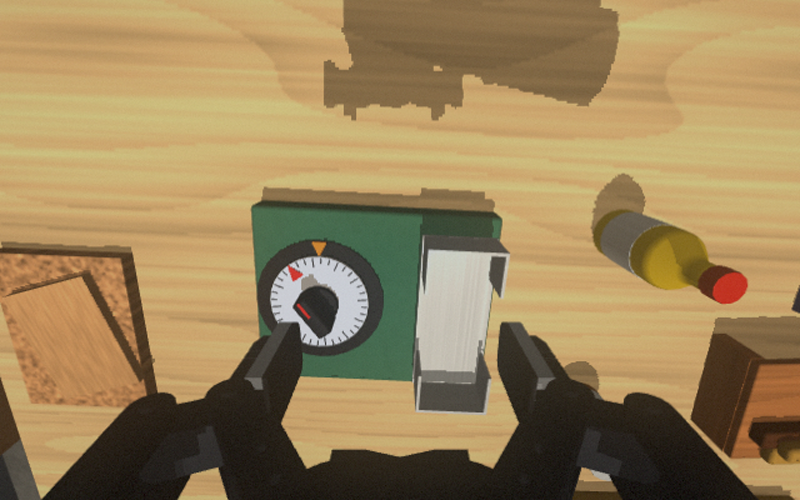

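```bash
cat > sc.py <<'E'
from h import *
from scipy.optimize import least_squares
z=np.load("w3.npz");W={k:z[k] for k in z}
def w(P,pts): # scale frame -> world
    x,y,a=P[:3]; c,s=np.cos(a),np.sin(a)
    q=np.array(pts,float); return np.c_[x+c*q[:,0]-s*q[:,1],y+s*q[:,0]+c*q[:,1],q[:,2]]
M=[(.084,-.035,.108),(.084,.035,.108),(-.084,.035,.108)]
E
python3 - <<'E'
from sc import *
px=np.array([(416,411),(488,413),(509,254)])/1.25
r=least_squares(lambda P:(proj(W,w(P,M))-px).ravel(),[.53,-.174,0]);print(r.x,r.fun.round(1))
P=r.x
im=cv2.imread("pics/w3raw.png");k=4;x0,y0=195,155
im=cv2.resize(im[y0:y0+180,x0:x0+220][:150,:200],None,fx=k,fy=k,interpolation=cv2.INTER_CUBIC)
def poly(pts,c):
    q=((proj(W,w(P,pts))-[x0-.5,y0-.5])*k).astype(int); cv2.polylines(im,[q.reshape(-1,1,2)],True,c,1)
poly([(sx*.084,sy*.035,.108) for sx,sy in((-1,-1),(1,-1),(1,1),(-1,1))],(0,255,255))
poly([(sx*.081,sy*.032,.063) for sx,sy in((-1,-1),(1,-1),(1,1),(-1,1))],(255,0,255))
t=np.linspace(0,6.28,60)
poly([(.052*np.cos(a),-.14+.052*np.sin(a),.048) for a in t],(255,0,0))
poly([(.022,-.148,.086),(.022,-.132,.086),(-.022,-.132,.086),(-.022,-.148,.086)],(0,255,0))
cv2.imwrite("pics/ov.png",im)
E
```

```text
[ 0.53051618 -0.18121351  0.00404988] [ 0.2  0.8 -0.6  1.1  0.3 -1.5]
```

View pics/ov.png

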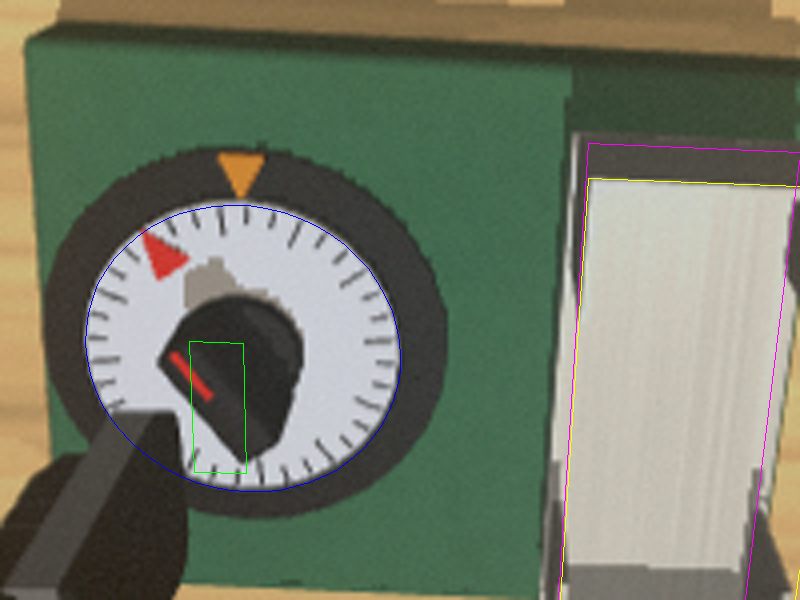

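Emit:
servo_tool(offset=[[0.1, 3.9, 0.2], [0.1, 3.9, 0.2], [0.1, 3.9, 0.2], [0.1, 3.9, 0.2], [0.1, 3.9, 0.2], [0.1, 3.9, 0.2], [0, 3.9, 0.2], [0, 3.9, 0.2], [0, 3.9, 0.2], [0, 3.9, 0.2], [0, 3.9, 0.2], [0, 3.9, 0.2]], rot=[[0, 0, 0], [0, 0, 0], [0, 0, 0], [0, 0, 0], [0, 0, 0], [0, 0, 0], [0, 0, 0], [0, 0, 0], [0, 0, 0], [0, 0, 0], [0, 0, 0], [0, 0, 0]])

```text
clock: 11.05
eef_pos: [0.4022, 0.2288, 0.2556]
orientation: [0.0, -0.024, 1.0, 0.0]
contact_force: [0.4, -0.6, 0.2]
gripper_width: 0.0772
```

Emit:
servo_tool(offset=[[0, 3.8, 0.2], [0, 0, 0], [0, 0, 0], [0, 0, 0]], rot=[[0, 0, 0], [0, 0, 0], [0, 0, 0], [0, 0, 0]])

```text
clock: 11.38
eef_pos: [0.4012, 0.2643, 0.2532]
orientation: [-0.0, -0.024, 1.0, -0.0]
contact_force: [0.7, -0.4, 0.3]
gripper_width: 0.0769
```

Run:
```python
from h import *
w=arm.read_camera("wrist");im=w["img"][:,:,::-1]
hsv=cv2.cvtColor(np.ascontiguousarray(im),cv2.COLOR_BGR2HSV)
m=cv2.inRange(hsv,(105,110,40),(122,255,255))
n,l,st,_=cv2.connectedComponentsWithStats(m);i=1+np.argmax(st[1:,4]);print(st[i])
c=cv2.findContours((l==i).astype(np.uint8),0,1)[0];c=max(c,key=cv2.contourArea)
a=cv2.approxPolyDP(cv2.convexHull(c),4,True)[:,0]
for q in a: print(q,"z.04",atz(w,q,.04).round(4),"z0",atz(w,q,0)[:2].round(4))
cv2.imwrite("pics/w4.png",im)
mv([.461,.268,.0105],.045)
```

```text
[ 297  162   46  114 3580]
[341 163] z.04 [0.3869 0.2884 0.04  ] z0 [0.3943 0.2915]
[335 275] z.04 [0.5345 0.2908 0.04  ] z0 [0.5586 0.2942]
[297 274] z.04 [0.5355 0.2412 0.04  ] z0 [0.5596 0.239 ]
[299 162] z.04 [0.3881 0.2398 0.04  ] z0 [0.3957 0.2374]
clk 11.43 tcp [0.4015 0.2637 0.2533] tilt 0.0004 yaw -3.0955 F [-0.8 -0.3 -0.3] w 0.0769 j [ 0.92  0.12 -0.3  -0.   -1.16 -2.44]
rotvecs [ 0.   -0.   -3.14] [-0.    -0.     0.001]
offset cm [-5.97  0.16 24.28]
```

Emit:
servo_tool(offset=[[-3, 0, 0], [-2.95, 0.1, 2.5], [0, 0, 4], [0, 0, 4], [0, 0, 4], [0, 0, 3.6], [0, 0, 2.6], [0, 0, 2], [0, 0, 1.6], [0, 0, 0], [0, 0, 0]], rot=[[0, 0, 0], [0, 0, 0], [0, 0, 0], [0, 0, 0], [0, 0, 0], [0, 0, 0], [0, 0, 0], [0, 0, 0], [0, 0, 0], [0, 0, 0], [0, 0, 0]])

```text
clock: 12.35
eef_pos: [0.4617, 0.2665, 0.0104]
orientation: [-0.0, -0.022, 1.0, -0.001]
contact_force: [0.0, 0.7, 0.0]
gripper_width: 0.0768
```

Emit:
servo_tool(offset=[[0, 0, 0], [0, 0, 0], [0, 0, 0], [0, 0, 0], [0, 0, 0], [0, 0, 0], [0, 0, 0]], rot=[[0, 0, 0], [0, 0, 0], [0, 0, 0], [0, 0, 0], [0, 0, 0], [0, 0, 0], [0, 0, 0]], grip=1, grip_force=40)

```text
clock: 12.93
eef_pos: [0.4626, 0.2681, 0.0122]
orientation: [0.001, -0.023, 1.0, 0.001]
contact_force: [0.2, -0.7, 7.7]
gripper_width: 0.0516
```

Emit:
servo_tool(offset=[[0, 0, -1], [0, 0, -2], [0, 0, -3], [0, 0, -3], [0, 0, -3], [0, 0, -3], [0, 0, -3], [0, 0, -3], [0, 0, -3], [0, 0, 0], [0, 0, 0], [0, 0, 0]], rot=[[0, 0, 0], [0, 0, 0], [0, 0, 0], [0, 0, 0], [0, 0, 0], [0, 0, 0], [0, 0, 0], [0, 0, 0], [0, 0, 0], [0, 0, 0], [0, 0, 0], [0, 0, 0]])

```text
clock: 13.93
eef_pos: [0.4607, 0.267, 0.2497]
orientation: [-0.001, -0.022, 1.0, -0.0]
contact_force: [-0.2, -1.1, -2.2]
gripper_width: 0.0513
```

Run:
```python
from h import *
mv([.5305,-.1795,.254],.004)
w=arm.read_camera("wrist");cv2.imwrite("pics/w5.png",w["img"][:,:,::-1])
```

```text
clk 13.93 tcp [0.4607 0.267  0.2497] tilt 0.0017 yaw -3.0972 F [-0.2 -1.1 -2.2] w 0.0513 j [ 0.83  0.21 -0.19 -0.   -1.17 -2.36]
rotvecs [ 3.000e-03 -0.000e+00 -3.101e+00] [-0.    -0.002  0.04 ]
offset cm [ -4.99 -44.91  -0.43]
```

Emit:
servo_tool(offset=[[0, 0, 0], [-0.2, -1.5, 0], [-0.5, -3, 0], [-0.5, -3.5, 0], [-0.6, -3.5, 0], [-0.6, -3.5, 0], [-0.6, -3.5, 0], [-0.6, -3.5, 0], [-0.6, -3.5, 0], [-0.6, -3.5, 0], [-0.6, -3.5, 0], [-0.6, -3.5, 0]], rot=[[0, 0, 0.04], [0, 0, 0], [0, 0, 0], [0, 0, 0], [0, 0, 0], [0, 0, 0], [0, 0, 0], [0, 0, 0], [0, 0, 0], [0, 0, 0], [0, 0, 0], [0, 0, 0]])

```text
clock: 14.98
eef_pos: [0.5223, -0.0945, 0.249]
orientation: [-0.002, -0.003, 1.0, -0.0]
contact_force: [-0.4, 0.6, -1.7]
gripper_width: 0.0514
```

Emit:
servo_tool(offset=[[-0.5, -3.5, 0], [-0.3, -3, 0], [0, -1.7, 0], [0, 0, 0], [0, 0, 0], [0, 0, 0]], rot=[[0, 0, 0], [0, 0, 0], [0, 0, 0], [0, 0, 0], [0, 0, 0], [0, 0, 0]])

```text
clock: 15.48
eef_pos: [0.5311, -0.1741, 0.2493]
orientation: [-0.001, -0.002, 1.0, 0.0]
contact_force: [0.3, -0.0, -1.3]
gripper_width: 0.0516
```

Run:
```python
from h import *
mv([.5305,-.1795,.13],.004)
```

```text
clk 15.48 tcp [ 0.5311 -0.1741  0.2493] tilt 0.0022 yaw -3.1369 F [ 0.3 -0.  -1.3] w 0.0516 j [-0.03  0.26 -0.13 -0.   -1.19 -1.54]
rotvecs [ 3.000e-03  1.000e-03 -3.141e+00] [ 0.    -0.002  0.001]
offset cm [ 0.03 -0.55 11.93]
```

Emit:
servo_tool(offset=[[0, -0.3, 1], [0, -0.2, 2.5], [0, 0, 2.5], [0, 0, 2.5], [0, 0, 2], [0, 0, 1.4], [0, 0, 0], [0, 0, 0]], rot=[[0, 0, 0], [0, 0, 0], [0, 0, 0], [0, 0, 0], [0, 0, 0], [0, 0, 0], [0, 0, 0], [0, 0, 0]])

```text
clock: 16.15
eef_pos: [0.5314, -0.1785, 0.1305]
orientation: [-0.001, -0.003, 1.0, -0.0]
contact_force: [0.5, -0.4, -1.4]
gripper_width: 0.0515
```

Run:
```python
from h import *
mv([.5305,-.1795,.13],.004)
s=arm.read_camera("scene");d=arm.read_camera("side");w=arm.read_camera("wrist")
a=cv2.resize(s["img"][175:300,130:270,::-1],None,fx=2.8,fy=2.8,interpolation=cv2.INTER_CUBIC)
b=cv2.resize(d["img"][70:195,310:450,::-1],None,fx=2.8,fy=2.8,interpolation=cv2.INTER_CUBIC)
cv2.imwrite("pics/hover.png",np.hstack([a,b])); cv2.imwrite("pics/w6.png",w["img"][:,:,::-1])
```

```text
clk 16.15 tcp [ 0.5314 -0.1785  0.1305] tilt 0.0022 yaw -3.1351 F [ 0.5 -0.4 -1.4] w 0.0515 j [-0.03  0.37 -0.29  0.   -0.91 -1.53]
rotvecs [ 3.000e-03 -0.000e+00 -3.139e+00] [-0.    -0.002  0.002]
offset cm [ 0.09 -0.1   0.05]
```

View pics/hover.png

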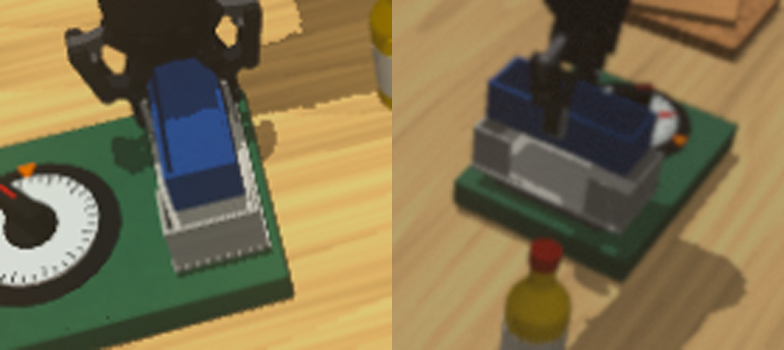

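Run:
```python
from h import *
s,d=cal()
S=lambda x,y:(x/2.8+130,y/2.8+175); D=lambda x,y:((x-392)/2.8+310,y/2.8+70)
for n,a,z in(("tray bot L",(170,208),.119),("tray bot R",(244,198),.119),("tray top L",(163,178),.159),("tray top R",(237,166),.159),("rim L",(165,226),.108),("rim R",(264,210),.108)): print(n,atz(s,S(*a),z).round(4))
P=np.array
from sc import w as sw
# predicted positions in crops from wrist-fitted pose and TCP
for nm,p,f in(("s",s,lambda q:(q-[130,175])*2.8),("d",d,lambda q:(q-[310,70])*2.8+[392,0])):
    print(nm,"rim +x-y,+x+y,-x+y",f(proj(p,sw((.5305,-.1797,.004),[(.084,-.035,.108),(.084,.035,.108),(-.084,.035,.108)]))).round(0).tolist())
    print(nm,"tray top",f(proj(p,sw((.5314,-.1785,.006),[(.075,-.026,.159),(.075,.026,.159),(-.075,.026,.159),(.075,-.026,.119),(.075,.026,.119)]))).round(0).tolist())
```

```text
tray bot L [ 0.6027 -0.2053  0.119 ]
tray bot R [ 0.611  -0.1524  0.119 ]
tray top L [ 0.6065 -0.2025  0.159 ]
tray top R [ 0.6127 -0.151   0.159 ]
rim L [ 0.609  -0.2123  0.108 ]
rim R [ 0.6179 -0.1407  0.108 ]
s rim +x-y,+x+y,-x+y [[163.0, 233.0], [258.0, 208.0], [217.0, 47.0]]
s tray top [[161.0, 179.0], [234.0, 159.0], [198.0, 14.0], [173.0, 212.0], [243.0, 193.0]]
d rim +x-y,+x+y,-x+y [[509.0, 91.0], [471.0, 128.0], [627.0, 195.0]]
d tray top [[514.0, 56.0], [485.0, 83.0], [631.0, 142.0], [511.0, 90.0], [483.0, 117.0]]
```

Run:
```python
import cv2,numpy as np
a=cv2.imread("pics/w6.png");print(a.shape)
cv2.imwrite("pics/w6c.png",cv2.resize(a,(800,500)))
```

```text
(400, 640, 3)
```

View pics/w6c.png

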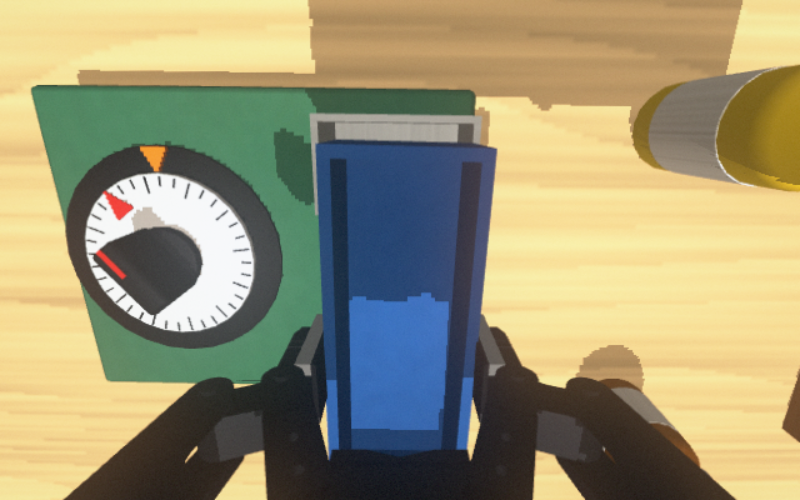

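Run:
```python
from h import *
w=arm.read_camera("wrist")
for n,x,y,z in(("rim-",311,113,.108),("rim+",480.5,114.5,.108),("tray-",316.5,143,.159),("tray+",496.5,149,.159)): print(n,atz(w,(x/1.25,y/1.25),z).round(4))
mv([.5305,-.1795,.13],.004)
```

```text
rim- [ 0.4471 -0.2152  0.108 ]
rim+ [ 0.4473 -0.1465  0.108 ]
tray- [ 0.4567 -0.2031  0.159 ]
tray+ [ 0.4581 -0.1511  0.159 ]
clk 16.35 tcp [ 0.5328 -0.179   0.1327] tilt 0.0028 yaw -3.1361 F [ 0.3 -0.2 -2. ] w 0.0514 j [-0.04  0.37 -0.29  0.   -0.91 -1.53]
rotvecs [-4.00e-03 -1.00e-03 -3.14e+00] [-0.     0.003  0.002]
offset cm [ 0.23 -0.05  0.27]
```

Emit:
servo_tool(offset=[[0.15, -0.12, 0], [0, 0, 0.8], [0, 0, 1], [0, 0, 1], [0, 0, 1], [0, 0, 0.8], [0, 0, 0.4], [0, 0, 0], [0, 0, 0]], rot=[[0, 0, -0.025], [0, 0, 0], [0, 0, 0], [0, 0, 0], [0, 0, 0], [0, 0, 0], [0, 0, 0], [0, 0, 0], [0, 0, 0]])

```text
clock: 17.1
eef_pos: [0.5304, -0.1805, 0.081]
orientation: [-0.0, -0.015, 1.0, -0.0]
contact_force: [0.4, -0.2, -1.2]
gripper_width: 0.0514
```

Emit:
servo_tool(offset=[[0, 0, 0.2], [0, 0, 0.2], [0, 0, 0.2], [0, 0, 0.2], [0, 0, 0.2], [0, 0, 0.2], [0, 0, 0], [0, 0, 0]], rot=[[0, 0, 0], [0, 0, 0], [0, 0, 0], [0, 0, 0], [0, 0, 0], [0, 0, 0], [0, 0, 0], [0, 0, 0]])

```text
clock: 17.77
eef_pos: [0.5306, -0.1804, 0.0695]
orientation: [0.0, -0.015, 1.0, -0.0]
contact_force: [0.0, -0.0, -0.6]
gripper_width: 0.0514
```

Run:
```python
from h import *
mv([.5305,-.1795,.066],.004)
```

```text
clk 17.77 tcp [ 0.5306 -0.1804  0.0695] tilt 0.0004 yaw -3.1117 F [ 0.  -0.  -0.6] w 0.0514 j [-0.04  0.45 -0.36  0.   -0.77 -1.5 ]
rotvecs [-1.000e-03 -0.000e+00 -3.116e+00] [-0.     0.     0.026]
offset cm [0.01 0.09 0.35]
```

Emit:
servo_tool(offset=[[0, 0, 0.1], [0, 0, 0.1], [0, 0, 0.1], [0, 0, 0], [0, 0, 0]], rot=[[0, 0, 0], [0, 0, 0], [0, 0, 0], [0, 0, 0], [0, 0, 0]])

```text
clock: 18.18
eef_pos: [0.5306, -0.1804, 0.0664]
orientation: [0.0, -0.015, 1.0, -0.0]
contact_force: [-0.4, 0.3, 1.7]
gripper_width: 0.0519
```

Run:
```python
from h import *
mv([.5305,-.1795,.066],.004)
print(arm.sense()["torque"])
d=arm.read_camera("wrist");cv2.imwrite("pics/w7.png",d["img"][:,:,::-1])
```

```text
clk 18.18 tcp [ 0.5306 -0.1804  0.0664] tilt 0.0004 yaw -3.1116 F [-0.4  0.3  1.7] w 0.0519 j [-0.04  0.45 -0.36  0.   -0.76 -1.5 ]
rotvecs [-1.000e-03 -0.000e+00 -3.116e+00] [-0.     0.     0.026]
offset cm [0.01 0.09 0.04]
[ 0.19143661 -0.00619161  0.01532461]
```

Emit:
servo_tool(offset=[[0, 0, 0], [0, 0, 0], [0, 0, 0], [0, 0, 0], [0, 0, 0], [0, 0, 0], [0, 0, -1], [0, 0, -1.5], [0, 0, -2.5], [0, 0, -3.5], [0, 0, -4], [0, 0, -4]], rot=[[0, 0, 0], [0, 0, 0], [0, 0, 0], [0, 0, 0], [0, 0, 0], [0, 0, 0], [0, 0, 0], [0, 0, 0], [0, 0, 0], [0, 0, 0], [0, 0, 0], [0, 0, 0]], grip=0.1)

```text
clock: 19.23
eef_pos: [0.5297, -0.1804, 0.2336]
orientation: [-0.0, -0.015, 1.0, -0.0]
contact_force: [1.4, 0.2, 0.1]
gripper_width: 0.0769
```

Emit:
servo_tool(offset=[[4, -2, 0], [3, -3, 0], [0, -2, 0], [0, 0, 0], [0, 0, 0], [0, 0, 0]], rot=[[0, 0, 0], [0, 0, 0], [0, 0, 0], [0, 0, 0], [0, 0, 0], [0, 0, 0]])

```text
clock: 19.73
eef_pos: [0.4658, -0.2503, 0.2317]
orientation: [0.0, -0.015, 1.0, 0.0]
contact_force: [0.2, -0.0, -0.8]
gripper_width: 0.0769
```

Run:
```python
from h import *
mv([.5305,-.321,.053],.004)
w=arm.read_camera("wrist");cv2.imwrite("pics/w8raw.png",w["img"][:,:,::-1]);save(w,"w8.png",s=1.25)
np.savez("w8.npz",**{k:np.array(w[k]) for k in("camera_matrix","k1","R","t")})
```

```text
clk 19.73 tcp [ 0.4658 -0.2503  0.2317] tilt 0.0005 yaw -3.112 F [ 0.2 -0.  -0.8] w 0.0769 j [-0.19  0.22 -0.23 -0.   -1.12 -1.36]
rotvecs [-1.000e-03  0.000e+00 -3.116e+00] [0.    0.    0.026]
offset cm [-6.25 -7.26 17.87]
```

View pics/w8.png

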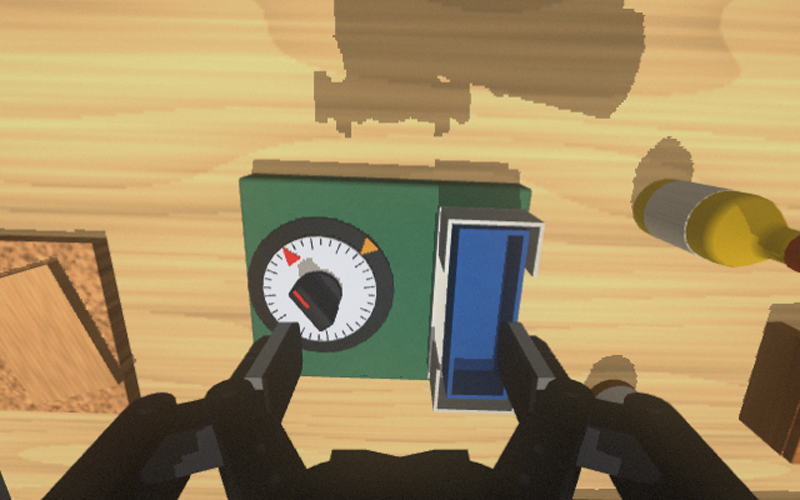

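```bash
cat > dial.py <<'E'
from h import *
def angs(w,C,verbose=1,box=None):
    im=np.ascontiguousarray(w["img"]);h=cv2.cvtColor(im,cv2.COLOR_RGB2HSV)
    c=proj(w,[[*C,.048]])[0]
    out={}
    r=im.astype(int)
    masks={"red":((h[...,0]<5)|(h[...,0]>174))&(h[...,1]>150)&(h[...,2]>110),"orange":(h[...,0]>=10)&(h[...,0]<=19)&(h[...,1]>190)&(h[...,2]>110)}
    for k,m in masks.items():
        ys,xs=np.nonzero(m); X=np.array([atz(w,(x,y),.048)[:2]-C for x,y in zip(xs,ys)])
        if len(X)==0: print(k,"none");continue
        R=np.linalg.norm(X,axis=1); ok=(R>.030)&(R<.072)
        lo,hi=((.033,.055) if k=="red" else (.05,.072)); ok=(R>lo)&(R<hi)
        n=ok.sum()
        if n<3: print(k,"few",n);continue
        m=X[ok].mean(0); a=np.arctan2(m[1],m[0]);out[k]=a
        print(k,"n",n,"R",R[ok].min().round(4),R[ok].max().round(4),"ang",a.round(4),"std",np.std(np.arctan2(X[ok,1],X[ok,0])).round(3))
    if len(out)==2: print("red-orange (turn cw by)",((out["red"]-out["orange"]+np.pi)%(2*np.pi)-np.pi).round(4))
    return out
def disc(w,C):
    h=cv2.cvtColor(np.ascontiguousarray(w["img"]),cv2.COLOR_RGB2HSV)
    m=((h[...,1]<60)&(h[...,2]>150)).astype(np.uint8)
    m=cv2.morphologyEx(m,cv2.MORPH_CLOSE,np.ones((5,5)))
    cs=cv2.findContours(m,0,1)[0]; c0=proj(w,[[*C,.048]])[0]
    cs=[c for c in cs if cv2.pointPolygonTest(cv2.convexHull(c),tuple(map(float,c0)),False)>0]
    c=max(cs,key=cv2.contourArea); q=np.array([atz(w,p,.048)[:2] for p in cv2.convexHull(c)[:,0].astype(float)])
    (x,y),r=cv2.minEnclosingCircle((q*1e3).astype(np.float32)); print("disc",round(x,1),round(y,1),"r",round(r,1))
    return np.array([x,y])/1e3
E
python3 - <<'E'
from dial import *
for n in("8",):
    z=np.load(f"w{n}.npz");w={k:z[k] for k in z};w["img"]=cv2.imread(f"pics/w{n}raw.png")[:,:,::-1]
    C=np.array([.531,-.321]);C2=disc(w,C);angs(w,C);angs(w,C2)
z=np.load("w3.npz");w={k:z[k] for k in z};w["img"]=cv2.imread("pics/w3raw.png")[:,:,::-1]
C2=disc(w,C);angs(w,C2)
E
```

```text
disc 529.6 -321.7 r 51.8
red n 81 R 0.0368 0.0524 ang -2.4895 std 0.069
orange none
red n 81 R 0.0352 0.0508 ang -2.4815 std 0.072
orange none
disc 529.6 -321.6 r 51.5
red n 58 R 0.0353 0.0496 ang -2.4792 std 0.069
orange n 9 R 0.0569 0.0663 ang -3.1352 std 2.599
red-orange (turn cw by) 0.6561
```

Run:
```python
import re
s=open('dial.py').read()
s=s.replace("(h[...,0]>=10)&(h[...,0]<=19)&(h[...,1]>190)&(h[...,2]>110)","(h[...,0]>=11)&(h[...,0]<=20)&(h[...,1]>150)&(h[...,2]>140)")
open('dial.py','w').write(s)
from dial import *
z=np.load("w8.npz");w={k:z[k] for k in z};w["img"]=cv2.imread("pics/w8raw.png")[:,:,::-1]
print(cv2.cvtColor(np.ascontiguousarray(w["img"]),cv2.COLOR_RGB2HSV)[197:200,293:297].tolist())
C=np.array([.5296,-.3217]);angs(w,C)
z=np.load("w3.npz");w={k:z[k] for k in z};w["img"]=cv2.imread("pics/w3raw.png")[:,:,::-1]
angs(w,C)
mv([.530,-.3205,.053],.66)
print(arm.pinch_z)
```

```text
[[[17, 179, 222], [17, 177, 220], [17, 179, 221], [17, 179, 221]], [[17, 179, 222], [17, 177, 222], [17, 179, 220], [17, 182, 220]], [[17, 179, 221], [17, 178, 222], [17, 180, 221], [17, 182, 221]]]
red n 81 R 0.0352 0.0508 ang -2.4822 std 0.072
orange n 95 R 0.0539 0.0671 ang 2.3506 std 0.049
red-orange (turn cw by) 1.4504
red n 58 R 0.0352 0.0495 ang -2.4819 std 0.069
orange n 69 R 0.0543 0.0675 ang 3.1239 std 3.045
red-orange (turn cw by) 0.6774
clk 19.78 tcp [ 0.466  -0.25    0.2315] tilt 0.0002 yaw -3.1113 F [ 0.1 -0.1 -0.3] w 0.0767 j [-0.19  0.22 -0.23 -0.   -1.12 -1.35]
rotvecs [ 0.    -0.     2.512] [ 0.    0.   -0.63]
offset cm [-6.18 -7.24 17.85]
-0.0187
```

Emit:
servo_tool(offset=[[0, 0, 0], [0, 0, 0], [0, 0, 0], [0, 0, 0], [0, 0, 0], [0, 0, 0], [-0.2, -3, 0], [-0.3, -3.3, 0], [-0.2, -3.2, 0], [0, 0, 3], [0, 0, 3.5], [0, 0, 0]], rot=[[0, 0, -0.105], [0, 0, -0.105], [0, 0, -0.105], [0, 0, -0.105], [0, 0, -0.105], [0, 0, -0.105], [0, 0, 0], [0, 0, 0], [0, 0, 0], [0, 0, 0], [0, 0, 0], [0, 0, 0]], grip=0.35)

```text
clock: 20.78
eef_pos: [0.526, -0.3185, 0.1584]
orientation: [-0.005, -0.324, 0.946, 0.006]
contact_force: [-1.0, 0.2, -1.5]
gripper_width: 0.0555
```

Emit:
servo_tool(offset=[[0, 0, 0], [0, 0, 0], [0, 0, 0]], rot=[[0, 0, 0], [0, 0, 0], [0, 0, 0]])

```text
clock: 21.03
eef_pos: [0.531, -0.3213, 0.1691]
orientation: [0.002, -0.325, 0.946, -0.002]
contact_force: [-0.8, 0.3, 0.3]
gripper_width: 0.0554
```

Run:
```python
from dial import *
mv([.530,-.3205,.060],.66)
w=arm.read_camera("wrist")
try:
    C=np.array([.5296,-.3217]);angs(w,C); disc(w,C)
except Exception as e: print(e)
cv2.imwrite("pics/w9.png",cv2.resize(w["img"][:,:,::-1],(800,500)))
np.savez("w9.npz",**{k:np.array(w[k]) for k in("camera_matrix","k1","R","t")})
```

```text
clk 21.03 tcp [ 0.531  -0.3213  0.1691] tilt 0.0046 yaw -2.4804 F [-0.8  0.3  0.3] w 0.0554 j [-0.28  0.42 -0.1   0.   -1.05 -0.63]
rotvecs [-3.00e-03 -7.00e-03 -3.14e+00] [-0.004  0.002  0.001]
offset cm [ 0.05  0.17 10.9 ]
red n 136 R 0.0349 0.0499 ang -2.4866 std 0.064
orange n 155 R 0.0522 0.0661 ang 2.3567 std 0.052
red-orange (turn cw by) 1.4399
disc 530.0 -322.0 r 51.9
```

Emit:
servo_tool(offset=[[0, 0.1, 2], [0, 0, 2.5], [0, 0, 2.5], [0, 0, 1.8], [0, 0, 1.2], [0, 0, 0.7], [0, 0, 0], [0, 0, 0]], rot=[[0, 0, 0], [0, 0, 0], [0, 0, 0], [0, 0, 0], [0, 0, 0], [0, 0, 0], [0, 0, 0], [0, 0, 0]])

```text
clock: 21.75
eef_pos: [0.5297, -0.3207, 0.0606]
orientation: [0.001, -0.324, 0.946, -0.001]
contact_force: [-0.3, 0.2, -0.3]
gripper_width: 0.0555
```

Emit:
servo_tool(offset=[[0, 0, 0], [0, 0, 0], [0, 0, 0], [0, 0, 0], [0, 0, 0], [0, 0, 0], [0, 0, 0], [0, 0, 0]], rot=[[0, 0, 0], [0, 0, 0], [0, 0, 0], [0, 0, 0], [0, 0, 0], [0, 0, 0], [0, 0, 0], [0, 0, 0]], grip=1, grip_force=30)

```text
clock: 22.42
eef_pos: [0.5307, -0.3218, 0.0608]
orientation: [0.002, -0.324, 0.946, -0.002]
contact_force: [2.5, -4.9, 1.9]
gripper_width: 0.0154
```

Run:
```python
from dial import *
mv([.530,-.3205,.060],.66)
w=arm.read_camera("wrist")
C=np.array([.5298,-.3217]);angs(w,C)
```

```text
clk 22.42 tcp [ 0.5307 -0.3218  0.0608] tilt 0.0053 yaw -2.4812 F [ 2.5 -4.9  1.9] w 0.0154 j [-0.28  0.54 -0.21  0.   -0.82 -0.63]
rotvecs [-3.000e-03 -8.000e-03 -3.141e+00] [-0.005  0.002  0.   ]
offset cm [-0.02  0.15  0.08]
red n 420 R 0.0349 0.0507 ang -2.4785 std 0.071
orange n 356 R 0.0521 0.0661 ang 2.3579 std 0.051
red-orange (turn cw by) 1.4467
```

Emit:
servo_tool(offset=[[0, -0.1, 0], [0, 0, 0], [0, 0, 0], [0, 0, 0], [0, 0, 0], [0, 0, 0], [0, 0, 0], [0, 0, 0], [0, 0, 0], [0, 0, 0], [0, 0, 0], [0, 0, 0]], rot=[[0, 0, 0.05], [0, 0, 0.1], [0, 0, 0.1], [0, 0, 0.1], [0, 0, 0.1], [0, 0, 0.1], [0, 0, 0.1], [0, 0, 0.1], [0, 0, 0.1], [0, 0, 0.1], [0, 0, 0.1], [0, 0, 0.1]])

```text
clock: 23.47
eef_pos: [0.5308, -0.3216, 0.0608]
orientation: [0.002, 0.245, 0.97, -0.0]
contact_force: [1.8, -0.6, 4.0]
gripper_width: 0.0151
```

Emit:
servo_tool(offset=[[0, 0, 0], [0, 0, 0], [0, 0, 0], [0, 0, 0], [0, 0, 0], [0, 0, 0]], rot=[[0, 0, 0.1], [0, 0, 0.1], [0, 0, 0.07], [0, 0, 0], [0, 0, 0], [0, 0, 0]])

```text
clock: 23.97
eef_pos: [0.5308, -0.3215, 0.0608]
orientation: [0.002, 0.37, 0.929, 0.0]
contact_force: [1.4, 1.1, 4.9]
gripper_width: 0.0152
```

Run:
```python
from dial import *
mv([.530,-.3217,.060],-.79)
w=arm.read_camera("wrist")
C=np.array([.5298,-.3217]);angs(w,C);disc(w,C)
```

```text
clk 23.97 tcp [ 0.5308 -0.3215  0.0608] tilt 0.0035 yaw 2.3838 F [1.4 1.1 4.9] w 0.0152 j [-0.28  0.54 -0.21  0.   -0.82 -2.04]
rotvecs [-5.000e-03  2.000e-03 -3.109e+00] [0.001 0.003 0.032]
offset cm [ 0.05 -0.07  0.08]
red n 418 R 0.035 0.0513 ang 2.3751 std 0.071
orange n 499 R 0.0529 0.0672 ang 2.3396 std 0.05
red-orange (turn cw by) 0.0355
disc 529.8 -321.2 r 51.7
```

Emit:
servo_tool(offset=[[0, 0, 0], [0, 0, 0], [0, 0, 0], [0, 0, 0]], rot=[[0, 0, 0.035], [0, 0, 0], [0, 0, 0], [0, 0, 0]])

```text
clock: 24.35
eef_pos: [0.5308, -0.3215, 0.0608]
orientation: [0.002, 0.386, 0.922, 0.0]
contact_force: [1.6, 1.0, 5.7]
gripper_width: 0.0152
```

Run:
```python
from dial import *
mv([.530,-.3217,.060],-.79)
w=arm.read_camera("wrist")
C=np.array([.5298,-.3217]);C2=disc(w,C);angs(w,C);angs(w,C2)
```

```text
clk 24.35 tcp [ 0.5308 -0.3215  0.0608] tilt 0.0035 yaw 2.3489 F [1.6 1.  5.7] w 0.0152 j [-0.28  0.54 -0.21  0.   -0.82 -2.08]
rotvecs [ 5.000e-03 -2.000e-03  3.139e+00] [ 0.001  0.003 -0.003]
offset cm [ 0.05 -0.07  0.08]
disc 529.8 -321.2 r 51.7
red n 419 R 0.035 0.0508 ang 2.3396 std 0.071
orange n 499 R 0.0533 0.0673 ang 2.3381 std 0.05
red-orange (turn cw by) 0.0016
red n 419 R 0.0347 0.0504 ang 2.3476 std 0.071
orange n 499 R 0.053 0.067 ang 2.3433 std 0.051
red-orange (turn cw by) 0.0043
```

Aligned within about 0.005 rad. Now I'll release gently, rise and check.

Emit:
servo_tool(offset=[[0, 0, 0], [0, 0, 0], [0, 0, 0], [0, 0, 0], [0, 0, -1], [0, 0, -2], [0, 0, -3], [0, 0, -4], [0, 0, -4], [0, 0, -3], [0, 0, 0], [0, 0, 0]], rot=[[0, 0, 0], [0, 0, 0], [0, 0, 0], [0, 0, 0], [0, 0, 0], [0, 0, 0], [0, 0, 0], [0, 0, 0], [0, 0, 0], [0, 0, 0], [0, 0, 0], [0, 0, 0]], grip=0.35)

```text
clock: 25.4
eef_pos: [0.5303, -0.3215, 0.2326]
orientation: [0.003, 0.387, 0.922, 0.0]
contact_force: [0.2, 0.3, -0.6]
gripper_width: 0.0556
```

Emit:
servo_tool(offset=[[3.5, 0, 0], [3.5, 0, 0], [1, 0, 0], [0, 0, 0], [0, 0, 0], [0, 0, 0]], rot=[[0, 0, 0], [0, 0, 0], [0, 0, 0], [0, 0, 0], [0, 0, 0], [0, 0, 0]])

```text
clock: 25.9
eef_pos: [0.474, -0.2644, 0.229]
orientation: [-0.0, 0.387, 0.922, -0.0]
contact_force: [1.4, 0.2, 0.1]
gripper_width: 0.0553
```

Run:
```python
from dial import *
mv([.530,-.3217,.060],-.79)
C=np.array([.5298,-.3217])
w=arm.read_camera("wrist");s=arm.read_camera("scene");d=arm.read_camera("side")
angs(w,disc(w,C))
print("scene");angs(s,disc(s,C))
a=cv2.resize(w["img"][:,:,::-1],None,fx=.75,fy=.75,interpolation=cv2.INTER_AREA)
b=cv2.resize(s["img"][140:300,90:450,::-1],None,fx=1.25,fy=1.25,interpolation=cv2.INTER_CUBIC)
dd=cv2.resize(d["img"][70:330,170:460,::-1],None,fx=1.05,fy=1.05)
W=np.zeros((600,790,3),np.uint8);W[:300,:480]=a;W[300:500,:450]=b;W[300:300+dd.shape[0],460:460+dd.shape[1]]=dd
cv2.imwrite("pics/final.png",W)
```

```text
clk 25.9 tcp [ 0.474  -0.2644  0.229 ] tilt 0.0003 yaw 2.3465 F [1.4 0.2 0.1] w 0.0553 j [-0.21  0.25 -0.2   0.   -1.13 -2.16]
rotvecs [-0.     0.     3.137] [-0.    -0.    -0.005]
offset cm [-8.01e+00 -1.00e-02  1.69e+01]
disc 529.7 -321.5 r 51.8
red n 80 R 0.0353 0.0506 ang 2.3489 std 0.069
orange n 100 R 0.0541 0.0669 ang 2.3445 std 0.051
red-orange (turn cw by) 0.0044
scene
disc 530.6 -319.3 r 51.9
red n 32 R 0.0359 0.051 ang 2.7321 std 2.456
orange n 22 R 0.0531 0.0665 ang 2.3207 std 0.055
red-orange (turn cw by) 0.4113
```

View pics/final.png

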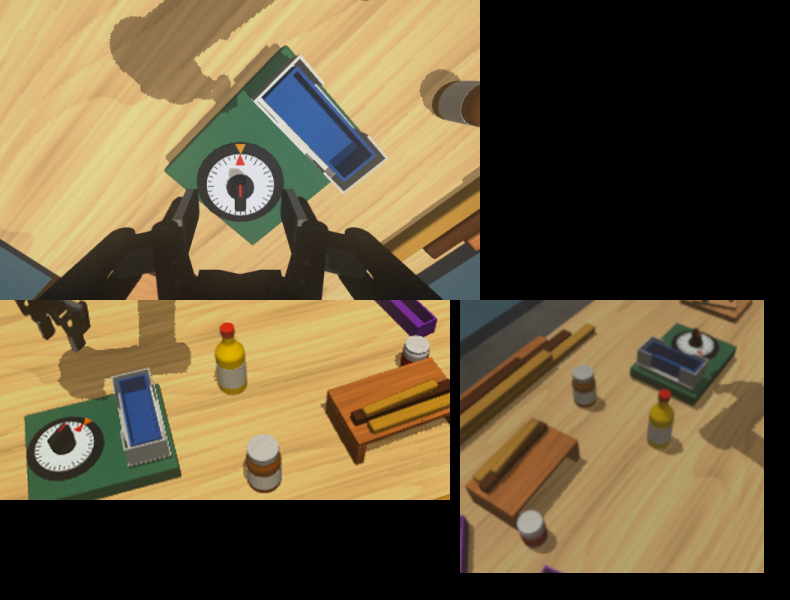

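```bash
python3 -c "
from workcell import arm
print(arm.finish_job())"
```

```text
the job is handed in; nothing more can be done
None
```

I handed the job in at about 26 s of the 67 s allowed. The blue tray lies in the scale's cradle, and the dial's red zero mark stands at the orange pointer.

- **Tray:** I drew it 135 mm out from under the shelf by its end, set it down and took it again across its middle. I then lowered it into the cradle and let go once the wrist force showed the pan carrying it. The last pictures show it flat, open side up, inside the cradle walls.
- **Dial:** I turned it 1.455 rad clockwise by the knob and let go. After release, the wrist camera put the zero mark 0.004 rad from the pointer.
- **Other things:** The last view shows the bottle, the jar and the tin standing upright. I saw no sign that they had moved, but I did not measure their positions again. The arm was clear of everything.

Checks that disagreed:
- **Dial check from the scene camera:** the colour measurement gave a 0.41 rad difference. I set it aside because its scatter was very large (2.5 rad), most likely from the red line on the knob being counted as part of the mark. In that picture the mark and the pointer look together.
- **Scale and tray positions:** the cameras differed by 2 to 5 mm, so I centred the tray on a compromise between the scene and wrist views.

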